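Stand the blue shop sign on its prop leg

ROBOT

A 6-joint arm with a two-finger parallel gripper is mounted at the origin on the work surface. World frame = base frame: x ahead of the robot, y to its left, z up, the work surface at z = 0. Lengths are in m, angles in rad, forces in N, time in s.
With the tool pointing down it reaches from about 0.25 to 0.725 m from the base axis. Payload 4 kg.
Tool frame: the origin (TCP) lies midway between the tips of the shut fingers; the grasp point (between the pads) lies 19 mm behind it; z points along the fingers, y is the direction in which the jaws open and shut (so a half turn about z gives the same grasp; the last joint's range is limited). The gripper opens to 85 mm and grips with 20 to 120 N. Pads are 22 mm wide; open, the fingers measure 114 mm over their backs; the gripper's body (76 mm by 85 mm) begins 54 mm behind the grasp point. The pads swing forward as they close: fully open they stand 13 mm farther back than shut.
Start: joints at [1.28, 0.241, 0.005, 1.335, 0, 1.571], TCP at [0.143, 0.479, 0.231] pointing down, gripper open.
Joint ranges: [-2.72, 2.72], [-1.05, 1.87], [-1.09, 1.28], [-1.99, 2.15], [-1.42, 1.44], [-3.14, 3.14]. Speed limits (rad/s): [2.79, 2.79, 3.14, 3.14, 3.14, 3.14].

INTERFACE

Orientations are given as a unit quaternion [x, y, z, w].
In Python, from workcell import monitor, cams, order gives the robot as it stands.
- The arm moves only by the tool send_rows, never from a script. Its argument "moves" is a list of rows, each a list of 4 numbers: the shift along the tool's x, y, z as a fraction of full scale, then the turn about the tool's z as a fraction of full scale. A call has 1 to 20 rows; each row shifts and turns the commanded pose from where the row before left it, along the tool's axes as they then stand; what a row does not reach is not made up. Full scale, the value 1, is 100 cm for a shift and 0.1 rad for a turn. A row lasts 1/10 s, in which the tool goes at most 50 mm and 8.59 degrees, less where a joint would pass 70% of its speed; a pose out of reach is approached as far as the arm can. A call with a number of a shift or a turn outside -1 to 1 is refused whole. A call with a gripper value outside its range is refused whole. "claw" is the gripper's target within -1 to 1 (fully open at 1, half-way at 0, shut at -1), set as the call begins (left out, the last holds). The fingers move at their own pace and stop on an object; the grip force is fixed at half the most. Time passes only in rows, so rows that do not move let the fingers close. It gives the time, the measured TCP pose, the force and the opening at its end, in the units of the state.
- monitor.get_obs(): the state, without advancing time (a new reading comes with each control period).
- cams.camera(name): name is "scene" or "top" or "wrist"; returns (picture, depth): 400x640x3 uint8, blue, green, red; 400x640 float32, m along the optical axis (not along the pixel's ray), 0 where there is no reading.
- cams.camera_info(name): a dict with "intrinsics" (3x3 intrinsics, pixels), "distortion" ([k1, k2, p1, p2, k3] as OpenCV has them; the pictures are not rectified), "T" (4x4, takes a point from camera to world coordinates); the wrist camera has in their place "mount" (4x4, takes a point from camera to tool coordinates, whose origin is the TCP and whose axes are the flange's). Camera axes: x right, y up, looking along -z (the intrinsics and any distortion apply to the point x, -y, -z); pixel columns grow to the right and rows downward; lengths in m; the calibration is good to about 2 mm. A picture is of the moment at which its call begins: read the wrist's pose just before it. camera_info takes no time and is no camera call.
- order.job_done(): hands the job in, once; it reports no verdict.
The state is a dict: "clock": time; "joint_pos": joint angles; "joint_vel": joint speeds; "tau": joint torques, N m; "eef_pos": TCP position; "tool_rot": TCP orientation; "ft_force": force on the tool from outside, world axes, zero at the start; "ft_torque": the same for the moment, N m; "grip_width": finger opening in m.
Only numpy, scipy, OpenCV 4.12 (cv2) and the standard library are available. Lean on these libraries where they do the work, as an engineer would, in place of code of your own. Each camera call takes 0.05 s, during which the arm holds its last target.

TASK

Push the orange lever of the blue shop sign over until its rear prop leg snaps out and locks, then lift the sign out of its wooden rack and set it down gently in the middle of the green mat, so that it stands there by itself on its toes and prop leg. Leave the yellow sign alone.

Things in the scene. Friction and masses are not known exactly. Their poses are not given: they have to be found in the camera images.
- blue_sign: Blue board sign, 0.4 kg, loose in its rack. Origin: middle of the footprint, level with the feet; -x is its front (house picture, towards the robot), +x its back. Board 14 mm thick, centred on x = -34 mm, y -90 to 90, z 10 to 190; toes reach x = -71. Grip the middle of its top edge across the 14 mm: the top 45 mm are free both sides. The rack holds the bottom 50 mm with 1.5 mm play: lift 60 mm straight up.
- blue_leg (a joint): Prop leg on the blue sign's back, rad: 0 folded down flat, 0.61 at its stop, locked, its tip level with the toes at x = 71 mm of the sign. Grows as the lever goes to the sign's front (-x). An over-centre spring pulls it back to 0 below 0.30 and throws it to 0.61 above. Unless locked, the sign falls backwards when stood.
- blue_lever (a point): Centre of the 18 mm ball on the orange thumb lever, which turns with the leg: 16 mm wide, 7 mm thick, 110 mm long, on an axle along y at x = -16, z = 130 mm of the sign, at its y = 75 mm. Ball in the sign's frame: x = 30, z = 230 mm when folded (leaning back 25 degrees), x = -35, z = 238 mm when locked. Pushing the ball takes about 2 N at first, less towards the centre.
- mat: Flat green mat, 240 x 240 mm, 4 mm thick, fixed on the table between the two racks. Origin: centre of its underside, at table height; z up.
- yellow_sign: A second sign of the same make and frame, yellow with an apple picture, in the other rack. To be left alone. In the racks the signs' origins are 35 mm above the table and the racks' wooden cheeks, at the board's two ends, reach 95 mm.

How it is judged:
On the way:
1. the blue sign's prop leg is swung out past centre and locked (value of joint blue_leg above 0.54 rad), for 0.3 s.
At the end, for the whole second after the job is handed in: The blue sign's leg is locked (over 0.54 rad) and the sign, released and at rest, stands upright (within 7 degrees) on the mat, the middle of its footprint within 45 mm of the mat's centre; any heading (value of joint blue_leg above 0.54 rad and horizontal distance between blue_sign and mat below 0.045 m and z of blue_sign in the frame of mat below 0.012 m and angle between blue_sign's own z axis and vertical below 0.12 rad and contact force between blue_sign and mat above 0.8 N and linear speed of blue_sign below 0.03 m/s and angular speed of blue_sign below 0.2 rad/s); the robot touches nothing.
It fails at once if the yellow sign is moved by more than 30 mm (distance of yellow_sign from where it was at the start of the episode above 0.03 m).
It fails at once if the blue sign is tipped by more than 35 degrees (angle between blue_sign's own z axis and vertical above 0.61 rad).
It fails at once if the blue sign is dropped or slammed down (faster than 0.5 m/s within 25 mm of the table) (height (world z) of blue_sign below 0.025 m and linear speed of blue_sign above 0.5 m/s).
It also fails if it takes over 58 s, if anything falls off the work surface, if the arm or the gripper's body presses on something with over 40 N, if the wrist force passes 120 N, or if a joint passes its speed limit or range.

## Working session

There is one attempt and no reset: what is moved stays moved. The work goes in short steps, Python scripts to look and compute and a tool call to move; the robot and the scene stay as the last step left them, time stands still between calls to the robot, and variables do not carry over. Pictures are saved under pics/ and viewed, and the job is handed in when it is done.

Besides the shell and the picture viewer there is one more tool, called after "Emit:" in YAML: its name, and indented under it one key for each argument. send_rows: Moves the arm, as the interface text tells. Its arguments: {"type":"object","properties":{"moves":{"type":"array","items":{"type":"array","items":{"type":"number","minimum":-1,"maximum":1}}},"claw":{"type":"number"}},"required":["moves"]}

```bash
mkdir -p pics; ls
python3 - <<'E'
from workcell import monitor, cams, order
import cv2, numpy as np
print(monitor.get_obs())
for n in ("scene","top"):
    im,d=cams.camera(n); cv2.imwrite(f"pics/{n}1.png",im); np.save(f"pics/{n}1.npy",d)
    print(n,cams.camera_info(n))
print(cams.camera_info("wrist"))
E
```

```text
pics
{'clock': 0.0, 'joint_pos': array([ 1.28003893e+00,  2.41409217e-01,  3.73365914e-03,  1.33519058e+00,
       -3.63589754e-06,  1.57078183e+00]), 'joint_vel': array([-0.00055804,  0.00064691,  0.00085578,  0.00099629,  0.00029345,
        0.00077052]), 'tau': array([-6.10251227e-04, -3.72320938e+01,  2.52405059e+01,  1.72685419e-02,
       -8.94169398e-05, -2.57450381e-06]), 'eef_pos': array([0.14316114, 0.47841541, 0.23041843]), 'tool_rot': array([ 1.44859894e-01,  9.89451636e-01, -1.02424968e-03, -1.48132310e-04]), 'ft_force': array([-0.21856298,  0.02979604, -0.07956567]), 'ft_torque': array([-0.02201907,  0.04530745,  0.02390462]), 'grip_width': 0.08540597913431769}
scene {'intrinsics': array([[413.15575   ,   0.        , 315.59288507],
       [  0.        , 413.15575   , 193.48665787],
       [  0.        ,   0.        ,   1.        ]]), 'distortion': array([-0.08469831,  0.        ,  0.        ,  0.        ,  0.        ]), 'T': array([[ 0.7410751 , -0.54527465,  0.39176938,  0.96747319],
       [ 0.67132715,  0.61157079, -0.41868965, -0.40923225],
       [-0.01129386,  0.5
[... 616 characters left out ...]
00],
       [ 0.00000000e+00,  0.00000000e+00,  0.00000000e+00,
         1.00000000e+00]])}
{'intrinsics': array([[355.87519921,   0.        , 314.59986873],
       [  0.        , 355.87519921, 192.48962728],
       [  0.        ,   0.        ,   1.        ]]), 'distortion': array([-0.04731183,  0.        ,  0.        ,  0.        ,  0.        ]), 'mount': array([[ 3.46065141e-04,  9.53180198e-01,  3.02402695e-01,
         7.56201815e-02],
       [ 9.99999940e-01, -3.20503865e-04, -1.34149542e-04,
         4.01883266e-04],
       [-3.09474549e-05,  3.02402723e-01, -9.53180252e-01,
        -1.41838377e-01],
       [ 0.00000000e+00,  0.00000000e+00,  0.00000000e+00,
         1.00000000e+00]])}
```

View pics/scene1.png

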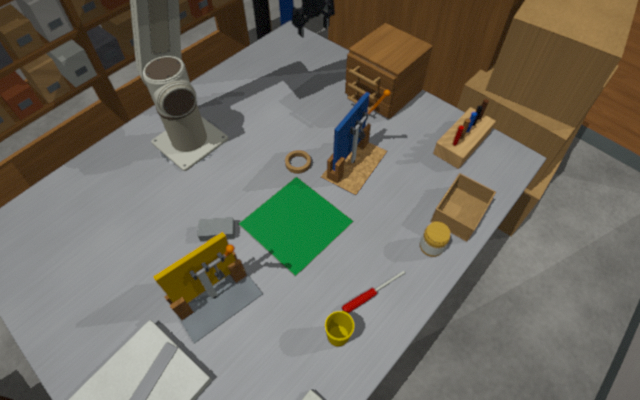

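View pics/top1.png

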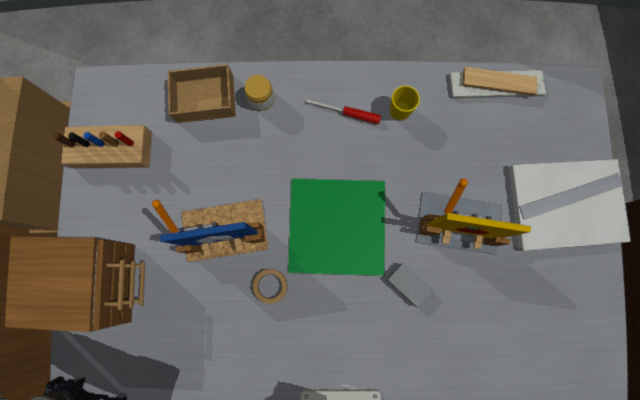

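```bash
cat > h.py <<'E'
import cv2, numpy as np
from workcell import cams, monitor
from scipy.spatial.transform import Rotation as R
def T_of(n,obs=None):
    ci=cams.camera_info(n)
    if "T" in ci: return ci["T"]
    T=np.eye(4);T[:3,:3]=R.from_quat(obs["tool_rot"]).as_matrix();T[:3,3]=obs["eef_pos"]
    return T@ci["mount"]
def cloud(n,d,T):
    ci=cams.camera_info(n)
    v,u=np.mgrid[:400,:640]
    p=cv2.undistortPoints(np.stack([u.ravel(),v.ravel()],1).astype(np.float64)[:,None],ci["intrinsics"],ci["distortion"])[:,0]
    z=d.ravel()
    c=np.stack([p[:,0]*z,-p[:,1]*z,-z],1)
    return (c@T[:3,:3].T+T[:3,3]).reshape(400,640,3)
def proj(n,P,T):
    ci=cams.camera_info(n)
    c=(np.atleast_2d(P)-T[:3,3])@T[:3,:3]
    c=c*[1,-1,-1]
    return cv2.projectPoints(c,np.zeros(3),np.zeros(3),ci["intrinsics"],ci["distortion"])[0][:,0]
def mask(im,lo,hi): return cv2.inRange(cv2.cvtColor(im,cv2.COLOR_BGR2HSV),lo,hi)>0
E
python3 - <<'E'
from h import *
for n in ("scene","top"):
    im=cv2.imread(f"pics/{n}1.png"); d=np.load(f"pics/{n}1.npy"); C=cloud(n,d,T_of(n))
    for nm,lo,hi in (("blue",(100,140,40),(125,255,255)),("green",(50,120,40),(80,255,255)),("orange",(8,200,120),(17,255,255)),("yellow",(20,180,90),(30,255,255))):
        m=mask(im,lo,hi)&(d>0)
        if nm in("blue","orange"): m&=(C[...,1]>0.1)&(C[...,1]<.5)&(C[...,0]<.7)
        if nm=="yellow": m&=(C[...,1]<-.1)&(C[...,0]<.6)
        P=C[m]; print(n,nm,len(P),P.min(0).round(3),P.max(0).round(3),np.median(P,0).round(3))
        if nm=="green":
            c,s,a=cv2.minAreaRect(P[:,:2].astype(np.float32)); print("  rect",c,s,a)
        if nm in("blue",'yellow'):
            Q=P[(P[:,2]>.09)]; top=Q[Q[:,2]>np.percentile(Q[:,2],97)-.004]
            for _ in range(5):
                l=cv2.fitLine(Q[:,:2].astype(np.float32),cv2.DIST_HUBER,0,.001,.001).ravel()
                r=np.abs((Q[:,:2]-l[2:])@[-l[1],l[0]])
                Q=Q[r<.008]
            s=(Q[:,:2]-l[2:])@l[:2]
            print("  line dir deg",np.degrees(np.arctan2(l[1],l[0])),"pt",l[2:],"ends",l[2:]+np.percentile(s,0.5)*l[:2],l[2:]+np.percentile(s,99.5)*l[:2],'ztop',np.percentile(Q[:,2],[1,50,99]))
E
```

```text
scene blue 939 [0.11  0.198 0.054] [0.484 0.414 0.326] [0.472 0.259 0.186]
  line dir deg -81.12376 pt [0.4710409  0.26444304] ends [0.4542548  0.37192848] [0.48109828 0.20004323] ztop [0.09310585 0.1883512  0.22784289]
scene green 5607 [ 0.372 -0.115 -0.004] [0.618 0.128 0.012] [ 0.503 -0.001  0.004]
  rect (0.4952796697616577, 0.006417952477931976) (0.23903797566890717, 0.2401706725358963) 88.43524169921875
scene orange 56 [0.475 0.359 0.183] [0.521 0.378 0.273] [0.504 0.365 0.245]
scene yellow 1039 [ 0.349 -0.389  0.002] [ 0.522 -0.187  0.229] [ 0.479 -0.341  0.211]
  line dir deg 80.967804 pt [ 0.4814491  -0.32606408] ends [ 0.47160779 -0.38797451] [ 0.49911799 -0.21491134] ztop [0.09318752 0.21534795 0.22836736]
top blue 996 [ 0.441  0.201 -0.001] [0.481 0.46  0.23 ] [0.461 0.282 0.223]
  line dir deg -80.3668 pt [0.45809248 0.2733793 ] ends [0.44089892 0.37467678] [0.47049712 0.20029618] ztop [0.09866404 0.21855441 0.22804207]
top green 8878 [ 0.374 -0.113 -0.007] [0.618 0.131 0.012] [0.494 0.009 0.004]
  rect (0.49685317277908325, 0.008849382400512695) (0.23946022987365723, 0.23869431018829346) 88.24462890625
top orange 211 [0.467 0.361 0.171] [0.52  0.379 0.275] [0.493 0.37  0.227]
top yellow 560 [ 0.462 -0.449 -0.008] [ 0.504 -0.209  0.229] [ 0.481 -0.296  0.224]
  line dir deg 80.65619 pt [ 0.48043692 -0.2954985 ] ends [ 0.46589647 -0.38386804] [ 0.49446258 -0.21025759] ztop [0.21465508 0.22431247 0.22825278]
```

Run:
```python
import cv2
a=cv2.imread("pics/top1.png")[180:290,130:290]; cv2.imwrite("pics/topc.png",cv2.resize(a,None,fx=5,fy=5,interpolation=2)[:600])
a=cv2.imread("pics/scene1.png")[70:200,300:430]; cv2.imwrite("pics/scc.png",cv2.resize(a,None,fx=4.5,fy=4.5,interpolation=2))
```

```text
(no output)
```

View pics/topc.png

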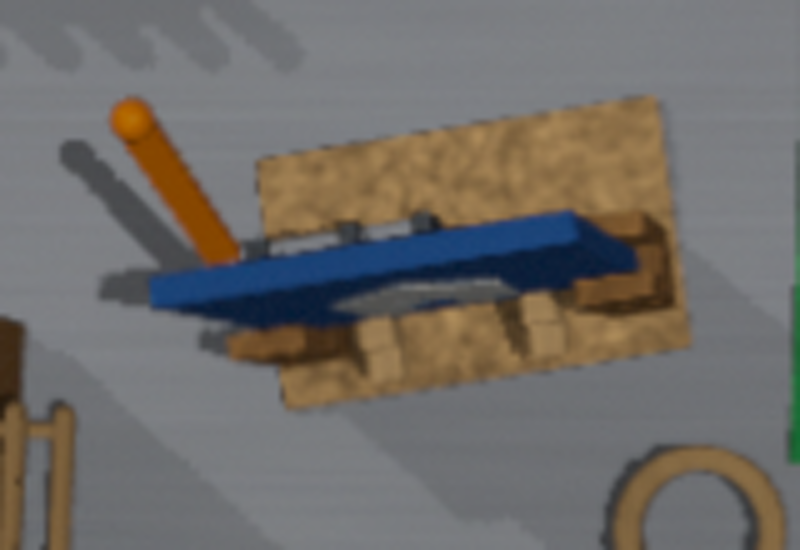

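View pics/scc.png

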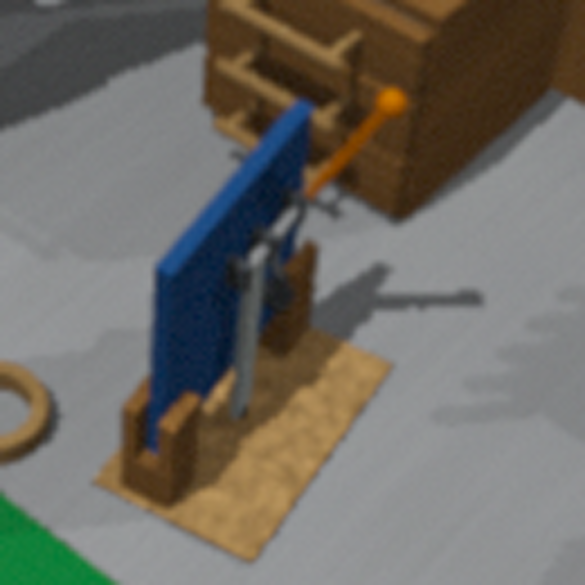

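Run:
```python
from h import *
for n in ("scene","top"):
    im=cv2.imread(f"pics/{n}1.png"); d=np.load(f"pics/{n}1.npy"); C=cloud(n,d,T_of(n))
    m=mask(im,(100,140,40),(125,255,255))&(d>0)&(C[...,1]>.15)&(C[...,0]>.4)&(abs(C[...,2]-.225)<.006)
    P=C[m];print(n,len(P),np.median(P[:,2]),cv2.minAreaRect(P[:,:2].astype(np.float32)))
    m=mask(im,(8,200,120),(17,255,255))&(d>0)&(C[...,1]>.3)&(C[...,2]>.255)
    print('ball',C[m].mean(0),len(C[m]))
# model
```

```text
scene 215 0.2249562196413083 ((0.46374472975730896, 0.28789928555488586), (0.013569407165050507, 0.1798095405101776), 9.38057804107666)
ball [0.51487941 0.3682946  0.26796461] 24
top 576 0.22450882757638102 ((0.461675763130188, 0.2906133532524109), (0.014281651936471462, 0.1792226880788803), 9.550525665283203)
ball [0.511715   0.37197978 0.26898915] 45
```

Run:
```python
from h import *
n="top"; d=np.load("pics/top1.npy"); C=cloud(n,d,T_of(n))
for u,v in ((50,285),(120,245),(120,325),(140,285),(15,245),(105,145)): print((u,v),C[v,u].round(3))
n="scene"; d=np.load("pics/scene1.npy"); C=cloud(n,d,T_of(n))
S=C[0:160,250:460].reshape(-1,3); S=S[(S[:,1]>.3)&(S[:,0]>.1)&(S[:,0]<.6)]
print(np.percentile(S,99.5,axis=0))
```

```text
(50, 285) [0.345 0.632 0.202]
(120, 245) [0.439 0.52  0.104]
(120, 325) [ 0.242  0.559 -0.002]
(140, 285) [0.346 0.487 0.053]
(15, 245) [0.43  0.729 0.198]
(105, 145) [0.696 0.601 0.06 ]
[0.59496149 1.13259857 0.36437481]
```

Emit:
send_rows:
  moves:
    - [0,0,-0.012,0.929]
    - [0,0,-0.012,0.929]
    - [0,0,-0.012,0.929]
    - [0,0,-0.012,0.929]
    - [0,0,-0.012,0.929]
    - [0,0,-0.012,0.929]
    - [0,0,-0.012,0.929]
    - [0,0,-0.012,0.929]
    - [0,0,-0.012,0.929]
    - [0,0,-0.012,0.929]
    - [0,0,-0.012,0.929]
    - [0,0,-0.012,0.929]
  claw: -1

```text
clock: 1.3
eef_pos: [0.1433, 0.4788, 0.3753]
tool_rot: [0.648, 0.762, -0.001, 0.0]
ft_force: [0.6, 0.4, -0.2]
grip_width: -0.0003
```

```bash
cat >> h.py <<'E'
def togo(p):
    o=monitor.get_obs(); M=R.from_quat(o["tool_rot"]).as_matrix()
    print("t",round(o["clock"],2),"tcp",o["eef_pos"].round(4),"yhead",np.degrees(np.arctan2(M[1,1],M[0,1])).round(2),"zaxis",M[:,2].round(3),"grip",round(o["grip_width"],4),"F",o["ft_force"].round(2),"q",o["joint_pos"].round(2))
    print("togo in tool axes",(M.T@(np.array(p)-o["eef_pos"])).round(4))
E
python3 -c "
from h import *
togo([.553,.3804,.375])"
```

```text
t 1.3 tcp [0.1433 0.4788 0.3753] yhead 9.24 zaxis [-0.    -0.001 -1.   ] grip -0.0003 F [ 0.55  0.35 -0.18] q [ 1.28  0.23  0.36  1.7  -0.    2.69]
togo in tool axes [-1.629e-01  3.886e-01  3.000e-04]
```

Emit:
send_rows:
  moves:
    - [-0.0163,0.0389,0,0]
    - [-0.0163,0.0389,0,0]
    - [-0.0163,0.0389,0,0]
    - [-0.0163,0.0389,0,0]
    - [-0.0163,0.0389,0,0]
    - [-0.0163,0.0389,0,0]
    - [-0.0163,0.0389,0,0]
    - [-0.0163,0.0389,0,0]
    - [-0.0163,0.0389,0,0]
    - [-0.0163,0.0389,0,0]
    - [0,0,0,0]
    - [0,0,0,0]

```text
clock: 2.5
eef_pos: [0.5552, 0.3817, 0.3719]
tool_rot: [0.647, 0.762, -0.002, -0.001]
ft_force: [-0.8, 0.5, 1.2]
grip_width: 0.0001
```

```bash
python3 -c "
from h import *
togo([.553,.3804,.248])
o=monitor.get_obs()
im,d=cams.camera('wrist'); cv2.imwrite('pics/w1.png',im)
C=cloud('wrist',d,T_of('wrist',o))
m=mask(im,(100,140,40),(125,255,255))&(d>0)&(abs(C[...,2]-.225)<.006)&(C[...,1]>.15)
P=C[m];print(len(P),np.median(P[:,2]),cv2.minAreaRect(P[:,:2].astype(np.float32)))
m=mask(im,(8,200,120),(17,255,255))&(d>0)&(C[...,2]>.255)
print('ball',C[m].mean(0),m.sum())
"
```

```text
t 2.5 tcp [0.5552 0.3817 0.3719] yhead 9.34 zaxis [-0.004 -0.002 -1.   ] grip 0.0001 F [-0.81  0.53  1.15] q [0.6  0.7  1.1  1.97 0.   2.01]
togo in tool axes [-0.0007 -0.0018  0.124 ]
2245 0.22406897351135774 ((0.46182283759117126, 0.3064059615135193), (0.014458227902650833, 0.14738397300243378), 9.076858520507812)
ball [0.51335369 0.37350127 0.27145256] 3
```

View pics/w1.png

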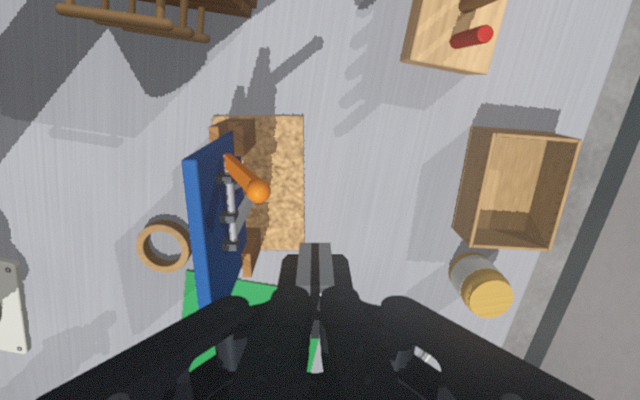

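Emit:
send_rows:
  moves:
    - [0,0,0.025,0]
    - [0,0,0.025,0]
    - [0,0,0.025,0]
    - [0,0,0.025,0]
    - [0,0,0.024,0]
    - [0,0,0,0]

```text
clock: 3.15
eef_pos: [0.5501, 0.3816, 0.2489]
tool_rot: [0.646, 0.764, -0.003, -0.001]
ft_force: [-0.4, 0.9, -0.3]
grip_width: -0.0002
```

```bash
python3 -c "
from h import *
togo([.553,.3804,.248])
im,d=cams.camera('scene'); cv2.imwrite('pics/s2.png',cv2.resize(im[40:220,290:490],None,fx=3,fy=3,interpolation=2))
"
```

```text
t 3.15 tcp [0.5501 0.3816 0.2489] yhead 9.59 zaxis [-0.005 -0.003 -1.   ] grip -0.0002 F [-0.36  0.95 -0.33] q [0.61 0.61 0.6  1.58 0.   2.01]
togo in tool axes [-0.0017  0.0026  0.0009]
```

View pics/s2.png

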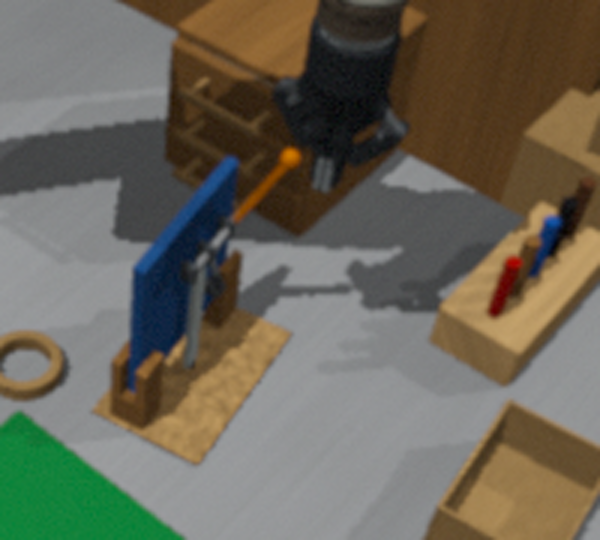

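Emit:
send_rows:
  moves:
    - [-0.0015,-0.006,0,0]
    - [0,-0.006,0,0]
    - [0,-0.006,0,0]
    - [0,-0.006,0,0]
    - [0,-0.006,0,0]
    - [0,-0.006,0,0]
    - [0,-0.006,0,0]
    - [0,-0.006,0,0]
    - [0,-0.006,0,0]
    - [0,-0.004,0,0]
    - [0,0,0,0]
    - [0,0,0,0]

```text
clock: 4.4
eef_pos: [0.4964, 0.371, 0.2508]
tool_rot: [0.646, 0.763, -0.001, -0.0]
ft_force: [0.4, 0.9, -0.0]
grip_width: -0.0001
```

```bash
python3 -c "
from h import *
togo([.553,.3804,.248])
im,d=cams.camera('scene'); cv2.imwrite('pics/s3.png',cv2.resize(im[40:220,290:490],None,fx=3,fy=3,interpolation=2))
"
```

```text
t 4.4 tcp [0.4964 0.371  0.2508] yhead 9.48 zaxis [-0.001 -0.001 -1.   ] grip -0.0001 F [ 0.38  0.85 -0.01] q [0.64 0.48 0.41 1.5  0.   2.05]
togo in tool axes [-0.0001  0.0574  0.0027]
```

View pics/s3.png

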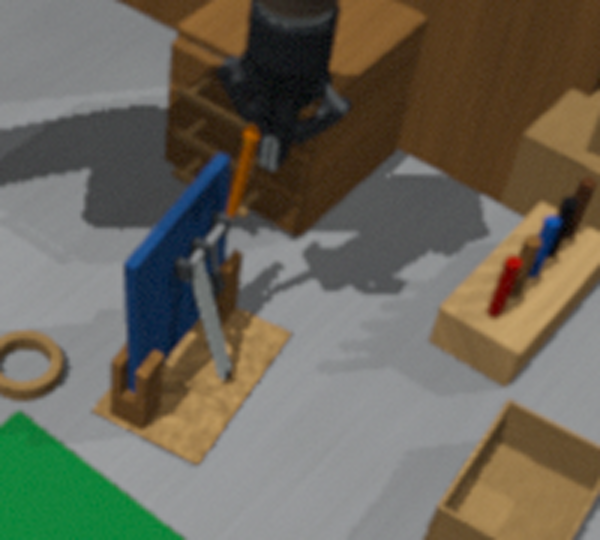

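```bash
cat > ball.py <<'E'
from h import *
import sys
o0=np.array([.4963,.2949,.035]);a=np.radians(9.47)
X=np.array([np.cos(a),np.sin(a),0]);Y=np.array([-np.sin(a),np.cos(a),0])
T=T_of("scene"); im,d=cams.camera("scene")
for ang in (0,.2,.3,.4,.5,.61):
    t=np.radians(24.7)-ang
    b=o0+X*(-.016+.110*np.sin(t))+Y*.075+[0,0,.130+.110*np.cos(t)]
    print(ang,b.round(3),proj("scene",b,T)[0].round(1), ((proj("scene",b,T)[0]-[290,40])*3).round(0))
C=cloud("scene",d,T); m=mask(im,(8,200,120),(17,255,255))&(d>0)&(C[...,1]>.3)&(C[...,2]>.262)
print((C[m].mean(0)-o0)@np.array([X,Y,[0,0,1]]).T,m.sum())
E
python3 ball.py
```

```text
0 [0.514 0.374 0.265] [386.6  92.8] [290. 158.]
0.2 [0.493 0.37  0.272] [380.3  88.2] [271. 145.]
0.3 [0.482 0.369 0.274] [376.9  86.2] [261. 139.]
0.4 [0.472 0.367 0.275] [373.5  84.6] [250. 134.]
0.5 [0.461 0.365 0.275] [370.   83.3] [240. 130.]
0.61 [0.449 0.363 0.273] [366.2  82.2] [229. 127.]
[-0.01070669  0.0683582   0.24254765] 16
```

Emit:
send_rows:
  moves:
    - [0,-0.005,0,0]
    - [0,-0.005,0,0]
    - [0,-0.005,0,0]
    - [0,-0.005,0,0]
    - [0,0,0,0]
    - [0,0,0,0]
    - [0,0,0,0]

```text
clock: 5.2
eef_pos: [0.4773, 0.3679, 0.2514]
tool_rot: [0.646, 0.763, 0.0, 0.0]
ft_force: [-0.2, 0.6, 0.3]
grip_width: -0.0001
```

```bash
python3 -c "
from h import *
togo([.553,.3804,.248])
im,d=cams.camera('scene'); cv2.imwrite('pics/s4.png',cv2.resize(im[40:220,290:490],None,fx=3,fy=3,interpolation=2))
"; python3 ball.py | tail -1
```

```text
t 5.2 tcp [0.4773 0.3679 0.2514] yhead 9.47 zaxis [ 0.  0. -1.] grip -0.0001 F [-0.21  0.62  0.28] q [ 0.66  0.44  0.35  1.47 -0.    2.06]
togo in tool axes [-0.0002  0.0768  0.0034]
[-0.03445712  0.07002553  0.24238179] 19
```

View pics/s4.png

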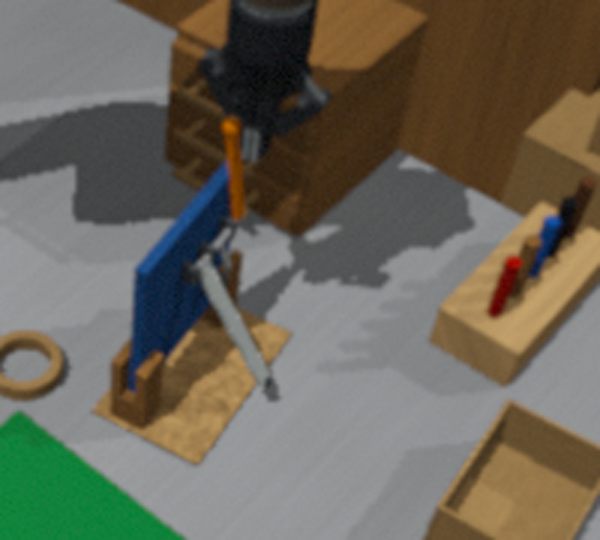

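Emit:
send_rows:
  moves:
    - [0,0.01,0,0]
    - [0,0.02,0,0]
    - [0,0,-0.03,0]
    - [0,0,-0.04,0]
    - [0,0,-0.04,0]
    - [0,0,-0.02,0]
    - [0,0,0,0]
    - [0,0,0,0]
  claw: 1

```text
clock: 6.1
eef_pos: [0.5076, 0.373, 0.3808]
tool_rot: [0.647, 0.763, 0.0, 0.0]
ft_force: [-0.3, 0.3, -0.9]
grip_width: 0.0849
```

```bash
python3 ball.py | tail -1; python3 -c "
from h import *
togo([.4628,.2893,.375])
im,d=cams.camera('scene'); cv2.imwrite('pics/s5.png',cv2.resize(im[40:220,290:490],None,fx=3,fy=3,interpolation=2))
im,d=cams.camera('top'); cv2.imwrite('pics/t5.png',cv2.resize(im[180:290,130:290],None,fx=5,fy=5,interpolation=2))
C=cloud('top',d,T_of('top'))
m=mask(im,(100,140,40),(125,255,255))&(d>0)&(C[...,1]>.15)&(C[...,0]>.4)&(abs(C[...,2]-.225)<.006)
P=C[m];print(len(P),np.median(P[:,2]),cv2.minAreaRect(P[:,:2].astype(np.float32)))
"
```

```text
[-0.03182429  0.0704356   0.24217577] 26
t 6.15 tcp [0.5071 0.3728 0.3798] yhead 9.45 zaxis [-0.001 -0.001 -1.   ] grip 0.0852 F [ 0.6   0.12 -0.75] q [ 0.63  0.55  0.85  1.87 -0.    2.04]
togo in tool axes [-0.075  -0.0574  0.0049]
544 0.22447532901495865 ((0.4634462594985962, 0.2896234691143036), (0.014433065429329872, 0.17792686820030212), 9.570085525512695)
```

View pics/s5.png

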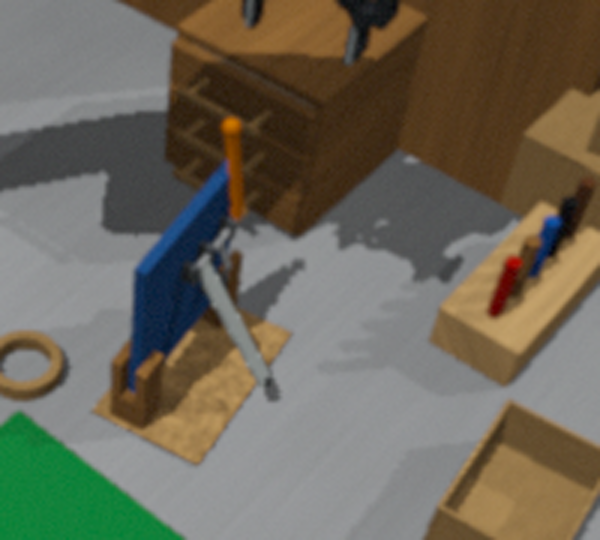

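View pics/t5.png

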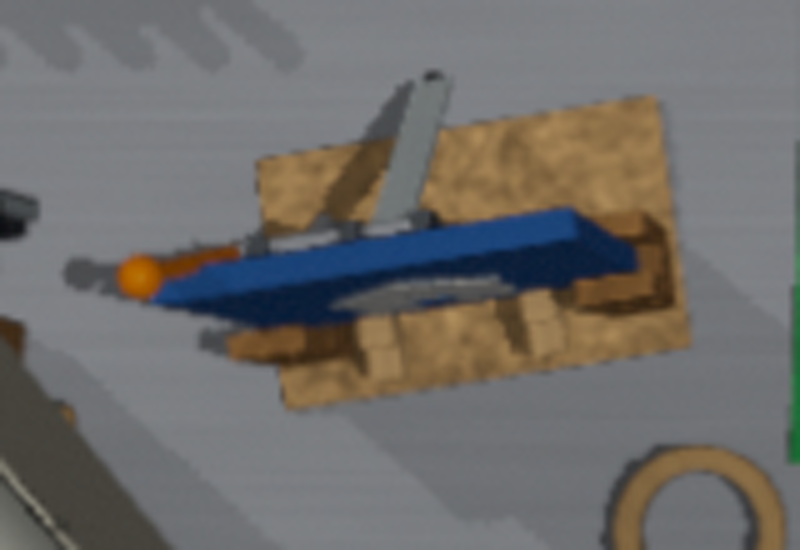

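Emit:
send_rows:
  moves:
    - [-0.025,-0.019,0,0]
    - [-0.025,-0.019,0,0]
    - [-0.025,-0.0187,0,0]
    - [0,0,0,0]
    - [0,0,0,0]

```text
clock: 6.75
eef_pos: [0.4628, 0.2889, 0.381]
tool_rot: [0.647, 0.763, -0.0, -0.0]
ft_force: [0.3, -0.1, 0.5]
grip_width: 0.0855
```

```bash
python3 -c "
from h import *
togo([.463,.2893,.186])
o=monitor.get_obs()
im,d=cams.camera('wrist'); cv2.imwrite('pics/w2.png',im)
C=cloud('wrist',d,T_of('wrist',o))
m=mask(im,(100,140,40),(125,255,255))&(d>0)&(abs(C[...,2]-.225)<.006)&(C[...,1]>.15)
P=C[m];print(len(P),np.median(P[:,2]),cv2.minAreaRect(P[:,:2].astype(np.float32)))
"
```

```text
t 6.75 tcp [0.4628 0.2889 0.381 ] yhead 9.42 zaxis [-0.001 -0.    -1.   ] grip 0.0855 F [ 0.3  -0.06  0.48] q [0.56 0.34 0.52 1.76 0.   1.96]
togo in tool axes [0.0003 0.0004 0.195 ]
1659 0.22422319345516345 ((0.4662809371948242, 0.29027336835861206), (0.012012320570647717, 0.17724478244781494), 9.22188949584961)
```

View pics/w2.png

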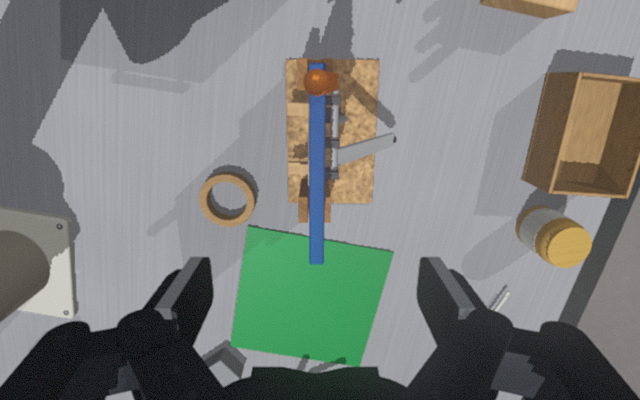

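Emit:
send_rows:
  moves:
    - [0,0.001,0.03,0]
    - [0,0,0.03,0]
    - [0,0,0.03,0]
    - [0,0,0.03,0]
    - [0,0,0.03,0]
    - [0,0,0.025,0]
    - [0,0,0.02,0]
    - [0,0,0,0]
    - [0,0,0,0]

```text
clock: 7.7
eef_pos: [0.4644, 0.2903, 0.1859]
tool_rot: [0.646, 0.763, -0.001, -0.0]
ft_force: [0.4, -0.6, 0.1]
grip_width: 0.0855
```

```bash
python3 -c "
from h import *
togo([.463,.2893,.186])
im,d=cams.camera('scene'); cv2.imwrite('pics/s6.png',cv2.resize(im[40:220,290:490],None,fx=3,fy=3,interpolation=2))
im,d=cams.camera('wrist'); cv2.imwrite('pics/w3.png',im)
"
```

```text
t 7.7 tcp [0.4644 0.2903 0.1859] yhead 9.5 zaxis [-0.001 -0.001 -1.   ] grip 0.0855 F [ 0.37 -0.61  0.14] q [0.56 0.36 0.05 1.26 0.   1.96]
togo in tool axes [-0.0008 -0.0015 -0.0001]
```

View pics/s6.png

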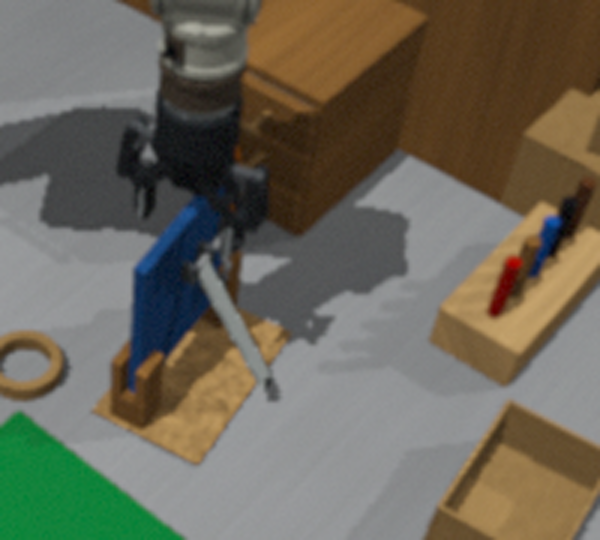

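View pics/w3.png

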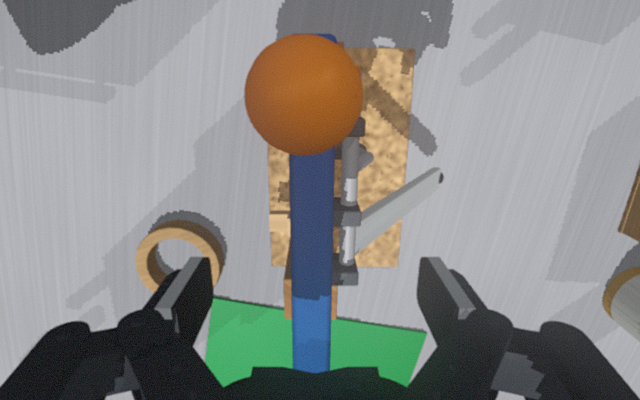

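Emit:
send_rows:
  moves:
    - [0,-0.001,0,0]
    - [0,0,0,0]
    - [0,0,0,0]
    - [0,0,0,0]
    - [0,0,0,0]
    - [0,0,0,0]
    - [0,0,0,0]
    - [0,0,0,0]
  claw: -1

```text
clock: 8.6
eef_pos: [0.4633, 0.2895, 0.1866]
tool_rot: [0.646, 0.763, 0.0, 0.0]
ft_force: [0.1, -0.4, 2.8]
grip_width: 0.0136
```

```bash
python3 -c "
from h import *
togo([.463,.2893,.186])"
```

```text
t 8.6 tcp [0.4633 0.2895 0.1866] yhead 9.46 zaxis [ 0.  0. -1.] grip 0.0136 F [ 0.08 -0.37  2.82] q [ 0.56  0.35  0.04  1.26 -0.    1.96]
togo in tool axes [-0.0002 -0.0003  0.0006]
```

Gripped at 13.6 mm. Lift gently.

Emit:
send_rows:
  moves:
    - [0,0,-0.005,0]
    - [0,0,-0.008,0]
    - [0,0,-0.01,0]
    - [0,0,-0.01,0]
    - [0,0,-0.01,0]
    - [0,0,-0.01,0]
    - [0,0,-0.01,0]
    - [0,0,-0.01,0]
    - [0,0,-0.01,0]
    - [0,0,-0.007,0]
    - [0,0,0,0]
    - [0,0,0,0]

```text
clock: 9.8
eef_pos: [0.4632, 0.2895, 0.2762]
tool_rot: [0.646, 0.763, -0.0, -0.0]
ft_force: [-0.0, -0.6, -4.5]
grip_width: 0.0136
```

```bash
python3 -c "
from h import *
togo([.4633,.0023,.276])
im,d=cams.camera('scene'); cv2.imwrite('pics/s7.png',cv2.resize(im[40:220,290:490],None,fx=3,fy=3,interpolation=2))
"
```

```text
t 9.8 tcp [0.4632 0.2895 0.2762] yhead 9.47 zaxis [-0. -0. -1.] grip 0.0136 F [-0.05 -0.59 -4.51] q [ 0.56  0.32  0.23  1.48 -0.    1.96]
togo in tool axes [-2.833e-01 -4.710e-02  2.000e-04]
```

View pics/s7.png

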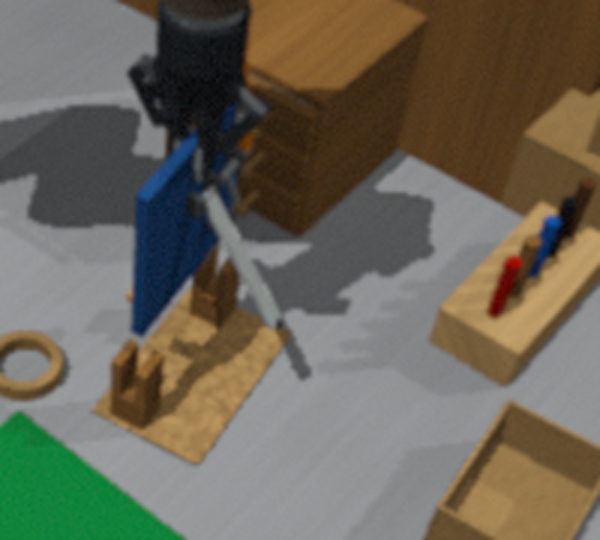

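Emit:
send_rows:
  moves:
    - [-0.008,-0.0013,0,0]
    - [-0.015,-0.0025,0,0]
    - [-0.02,-0.0033,0,0]
    - [-0.02,-0.0033,0,0]
    - [-0.02,-0.0033,0,0]
    - [-0.02,-0.0033,0,0]
    - [-0.02,-0.0033,0,0]
    - [-0.02,-0.0033,0,0]
    - [-0.02,-0.0033,0,0]
    - [-0.02,-0.0033,0,0]
    - [-0.02,-0.0033,0,0]
    - [-0.02,-0.0033,0,0]
    - [-0.02,-0.0033,0,0]
    - [-0.02,-0.0033,0,0]
    - [-0.012,-0.0025,0,0]
    - [-0.008,-0.0013,0,0]
    - [0,0,0,0]
    - [0,0,0,0]
    - [0,0,0,0]

```text
clock: 11.75
eef_pos: [0.4632, 0.0032, 0.2763]
tool_rot: [0.646, 0.763, 0.0, -0.0]
ft_force: [-0.2, -0.1, -4.4]
grip_width: 0.0134
```

```bash
python3 -c "
from h import *
togo([.4633,.0023,.156])
im,d=cams.camera('scene'); cv2.imwrite('pics/s8.png',cv2.resize(im[60:300,180:420],None,fx=2.5,fy=2.5,interpolation=2))
im,d=cams.camera('top'); cv2.imwrite('pics/t8.png',cv2.resize(im[140:310,240:440],None,fx=3,fy=3,interpolation=2))
"
```

```text
t 11.75 tcp [0.4632 0.0032 0.2763] yhead 9.52 zaxis [-0.  0. -1.] grip 0.0134 F [-0.17 -0.1  -4.41] q [0.01 0.15 0.01 1.43 0.   1.41]
togo in tool axes [-0.001  -0.      0.1203]
```

View pics/s8.png

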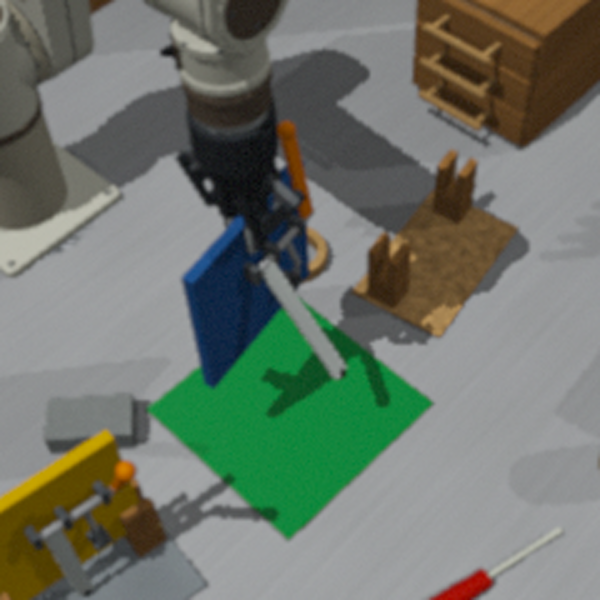

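View pics/t8.png

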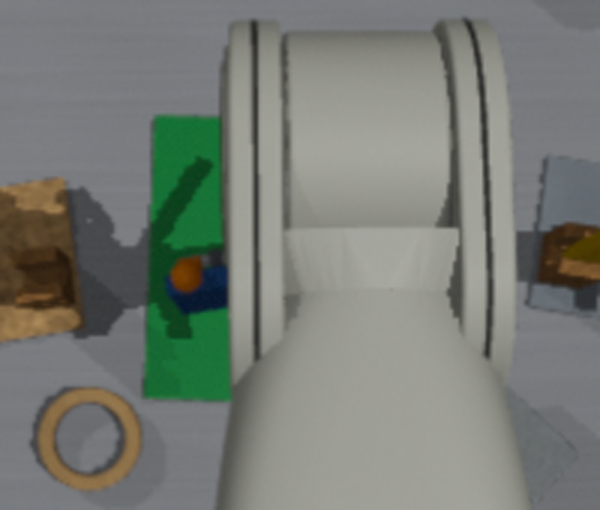

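Emit:
send_rows:
  moves:
    - [0,0,0.006,0]
    - [0,0,0.012,0]
    - [0,0,0.015,0]
    - [0,0,0.015,0]
    - [0,0,0.015,0]
    - [0,0,0.015,0]
    - [0,0,0.015,0]
    - [0,0,0.01,0]
    - [0,0,0.005,0]
    - [0,0,0.003,0]
    - [0,0,0.002,0]
    - [0,0,0.002,0]
    - [0,0,0.002,0]
    - [0,0,0,0]
    - [0,0,0,0]

```text
clock: 13.35
eef_pos: [0.4632, 0.0026, 0.1595]
tool_rot: [0.646, 0.763, 0.0, 0.0]
ft_force: [0.2, -0.1, -4.3]
grip_width: 0.0133
```

```bash
python3 -c "
from h import *
togo([.4633,.0023,.1556])"
```

```text
t 13.35 tcp [0.4632 0.0026 0.1595] yhead 9.46 zaxis [ 0.  0. -1.] grip 0.0133 F [ 0.23 -0.07 -4.3 ] q [ 0.01  0.21 -0.22  1.13  0.    1.41]
togo in tool axes [-0.0003  0.      0.0039]
```

Emit:
send_rows:
  moves:
    - [0,0,0.001,0]
    - [0,0,0.001,0]
    - [0,0,0.001,0]
    - [0,0,0,0]
    - [0,0,0,0]

```text
clock: 13.85
eef_pos: [0.4631, 0.0026, 0.1563]
tool_rot: [0.646, 0.763, -0.0, -0.0]
ft_force: [0.2, 0.5, -4.5]
grip_width: 0.0132
```

Emit:
send_rows:
  moves:
    - [0,0,0.0007,0]
    - [0,0,0,0]
    - [0,0,0,0]

```text
clock: 14.15
eef_pos: [0.4632, 0.0026, 0.1556]
tool_rot: [0.646, 0.763, 0.0, 0.0]
ft_force: [0.1, 0.3, -4.2]
grip_width: 0.0135
```

Emit:
send_rows:
  moves:
    - [0,0,0.0005,0]
    - [0,0,0,0]
    - [0,0,0,0]

```text
clock: 14.45
eef_pos: [0.4633, 0.0026, 0.1556]
tool_rot: [0.646, 0.763, 0.0, 0.0]
ft_force: [-0.9, 0.4, 1.3]
grip_width: 0.0133
```

Emit:
send_rows:
  moves:
    - [0,0,0.0005,0]
    - [0,0,0,0]
    - [0,0,0,0]

```text
clock: 14.75
eef_pos: [0.4635, 0.0026, 0.1556]
tool_rot: [0.646, 0.763, 0.0, 0.001]
ft_force: [-1.9, 1.0, 4.9]
grip_width: 0.0134
```

Emit:
send_rows:
  moves:
    - [0,0,-0.0005,0]
    - [0,0,0,0]
    - [0,0,0,0]

```text
clock: 15.05
eef_pos: [0.4634, 0.0026, 0.1556]
tool_rot: [0.646, 0.763, 0.0, 0.0]
ft_force: [-1.0, -0.3, 5.2]
grip_width: 0.0134
```

```bash
python3 -c "
from h import *
togo([.4633,.0023,.1556])
im,d=cams.camera('scene'); cv2.imwrite('pics/s9.png',cv2.resize(im[60:300,180:420],None,fx=2.5,fy=2.5,interpolation=2))
"
```

```text
t 15.05 tcp [0.4634 0.0026 0.1556] yhead 9.47 zaxis [ 0.001 -0.    -1.   ] grip 0.0134 F [-1.   -0.27  5.19] q [ 0.01  0.22 -0.23  1.12 -0.    1.41]
togo in tool axes [-0.0003 -0.0002 -0.    ]
```

View pics/s9.png

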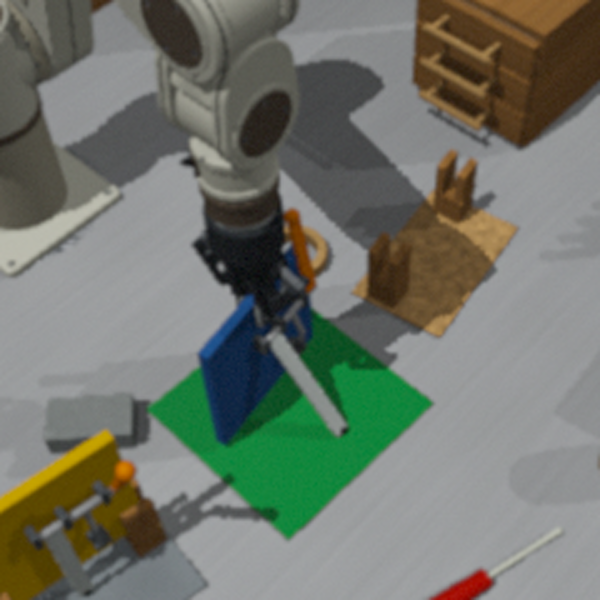

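Emit:
send_rows:
  moves:
    - [0,0,0,0]
    - [0,0,0,0]
    - [0,0,0,0]
    - [0,0,0,0]
    - [0,0,0,0]
    - [0,0,0,0]
    - [0,0,0,0]
    - [0,0,0,0]
  claw: 1

```text
clock: 15.9
eef_pos: [0.4632, 0.0026, 0.1551]
tool_rot: [0.646, 0.763, -0.0, 0.0]
ft_force: [0.5, -0.1, 0.3]
grip_width: 0.0851
```

```bash
python3 -c "
from h import *
togo([.4633,.0023,.1556])
im,d=cams.camera('scene'); cv2.imwrite('pics/s10.png',cv2.resize(im[60:300,180:420],None,fx=2.5,fy=2.5,interpolation=2))
im,d=cams.camera('wrist'); cv2.imwrite('pics/w10.png',im)
"
```

```text
t 15.9 tcp [0.4632 0.0026 0.1551] yhead 9.46 zaxis [ 0. -0. -1.] grip 0.0851 F [ 0.51 -0.11  0.25] q [ 0.01  0.22 -0.23  1.12 -0.    1.41]
togo in tool axes [-0.0003  0.0001 -0.0005]
```

View pics/s10.png

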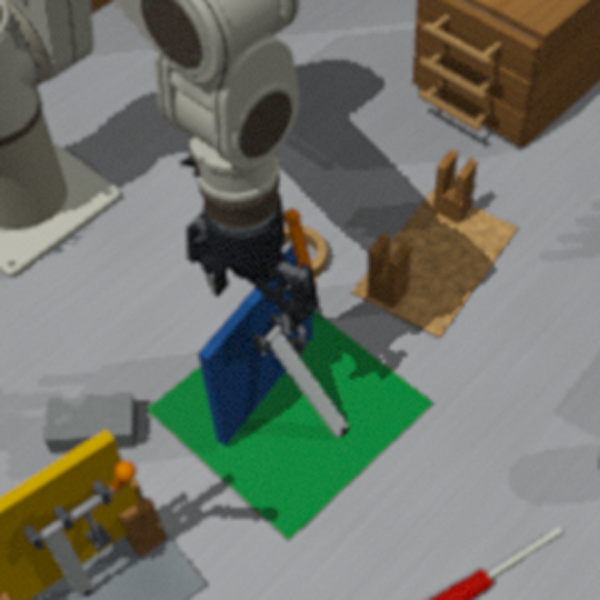

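View pics/w10.png

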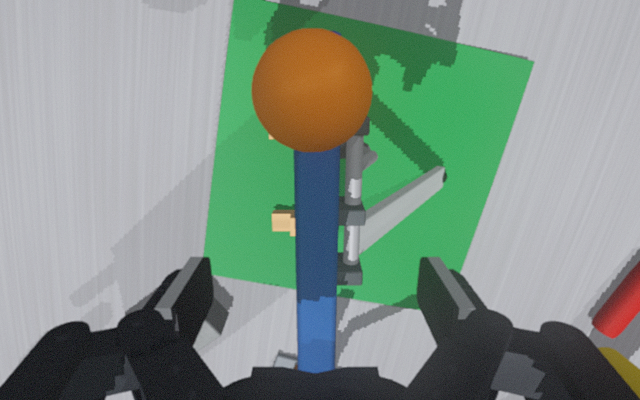

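Stands upright, centred between open fingers. Retreat straight up, then move aside for a view.

Emit:
send_rows:
  moves:
    - [0,0,-0.01,0]
    - [0,0,-0.02,0]
    - [0,0,-0.03,0]
    - [0,0,-0.03,0]
    - [0,0,-0.03,0]
    - [0,0,-0.03,0]
    - [0,0,-0.03,0]
    - [0,0,-0.02,0]
    - [0.035,-0.01,0,0]
    - [0.035,-0.01,0,0]
    - [0.035,-0.01,0,0]
    - [0.035,-0.01,0,0]
    - [0.035,-0.01,0,0]
    - [0.035,-0.01,0,0]
    - [0.035,-0.01,0,0]
    - [0,0,0,0]
    - [0,0,0,0]

```text
clock: 17.7
eef_pos: [0.3535, 0.2332, 0.3557]
tool_rot: [0.645, 0.764, 0.0, 0.0]
ft_force: [0.3, 0.4, 0.0]
grip_width: 0.0855
```

```bash
python3 -c "
from h import *
togo([.4633,.0023,.1556])
for n in ('scene','top'):
    im,d=cams.camera(n); C=cloud(n,d,T_of(n))
    m=mask(im,(100,140,40),(125,255,255))&(d>0)&(abs(C[...,1])<.15)&(C[...,0]>.35)&(C[...,0]<.6)
    P=C[m];print(n,len(P),np.percentile(P[:,2],99)); Q=P[abs(P[:,2]-.194)<.006]
    print(cv2.minAreaRect(Q[:,:2].astype(np.float32)))
    g=mask(im,(50,120,40),(80,255,255))&(d>0); print(cv2.minAreaRect(C[g][:,:2].astype(np.float32)))
    b=mask(im,(8,200,120),(17,255,255))&(d>0)&(C[...,1]>-.05)&(C[...,1]<.15)&(C[...,2]>.22)
    if b.sum(): print('ball',C[b].mean(0))
    cv2.imwrite('pics/%s11.png'%n,cv2.resize(im[100:300,180:440],None,fx=3,fy=3,interpolation=2))
"
```

```text
t 17.7 tcp [0.3535 0.2332 0.3557] yhead 9.6 zaxis [ 0.001  0.    -1.   ] grip 0.0855 F [0.31 0.38 0.02] q [ 0.58  0.07  0.12  1.62 -0.    1.99]
togo in tool axes [-0.246   0.0696  0.2002]
scene 1369 0.19661910882219702
((0.4660682678222656, -0.00831073522567749), (0.013170814141631126, 0.1589565873146057), 9.519289016723633)
((0.4957777261734009, 0.006991103291511536), (0.2391107678413391, 0.24005252122879028), 88.5044937133789)
ball [0.45374518 0.07165371 0.24083973]
top 729 0.19690458517683598
((0.46391403675079346, 0.005010977387428284), (0.014205877669155598, 0.17861495912075043), 9.283114433288574)
((0.4969536364078522, 0.008986398577690125), (0.23939193785190582, 0.23890753090381622), 88.24983215332031)
ball [0.45067303 0.07796974 0.24884576]
```

View pics/scene11.png

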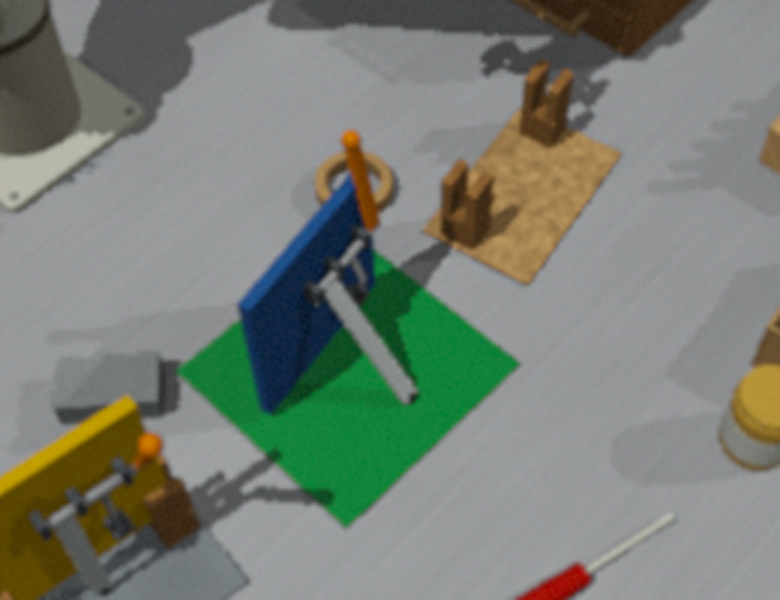

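View pics/top11.png

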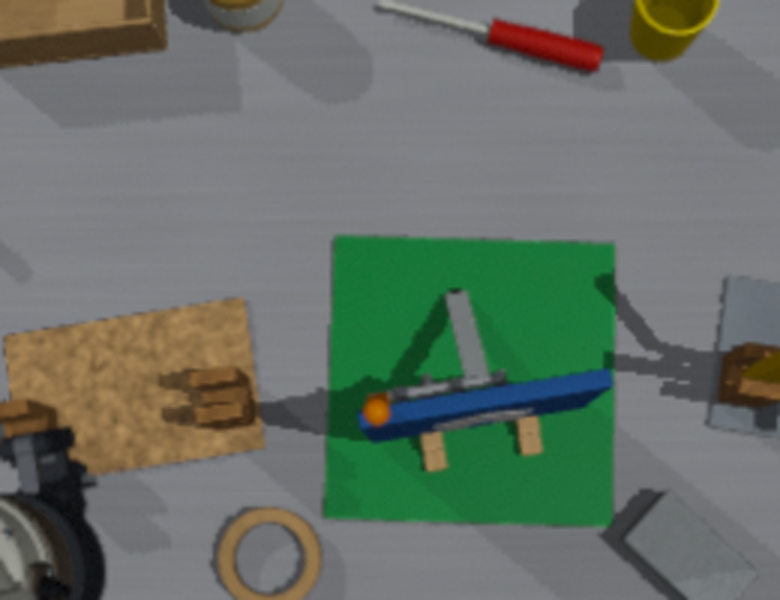

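Standing upright, leg locked, origin ≈ (0.497, 0.010), about 2 mm from the mat centre. Handing in.

```bash
python3 -c "
from workcell import order
print(order.job_done())"
```

```text
the job is handed in; nothing more can be done
None
```

The blue sign now stands by itself near the middle of the green mat, with its prop leg out and locked, and the job is handed in. It reports no verdict, so the result below rests on my own checks.

**What I did:** I pushed the orange lever over with the shut fingers. The first push stopped at about 0.4 rad, so I pushed 20 mm further until the leg reached its stop. Then I gripped the middle of the top edge (fingers stopped at 13.6 mm), lifted the sign 90 mm straight up and carried it to the mat. I set it down slowly until it took about 5 N, released it and moved the arm clear. This took about 18 s.

**Last checks:**
- **Position:** the middle of the footprint is about 2–3 mm from the mat's centre in the top camera picture.
- **Upright:** the board's top edge is at about 0.194 m, as expected for standing on the mat, and the sign looks upright in the scene and top pictures.
- **Leg:** the lever ball was measured where it should be when locked, both in the rack and on the mat, to within about 5 mm. I could not read the joint value directly.
- **Clear of the robot:** the wrist force is near zero, and the arm never came near the yellow sign.

One disagreement: the scene camera put the middle of the board's top edge about 13 mm off from the top camera. It saw only 159 mm of the 180 mm edge, because the lever ball hides one end, so I trusted the top camera.

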